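# Seat the half-plugged modules of an I/O rack

### The arm

A 6-joint arm with a two-finger parallel gripper is mounted at the origin on the work surface. World frame = base frame: x ahead of the robot, y to its left, z up, the work surface at z = 0. Lengths are in m, angles in rad, forces in N, time in s.
With the tool pointing down it reaches from about 0.375 to 0.975 m from the base axis. Payload 3.8 kg.
Tool frame: the origin (TCP) lies on the centre line of the jaws, within the pads' length; the fingertips stand 14 mm ahead of it and the grasp point (between the pads) lies 5 mm behind it; x points along the fingers, y is the direction in which the jaws open and shut, and the axes are right-handed (so a half turn about x gives the same grasp; the last joint's range is limited). The gripper opens to 85 mm and grips with 20 to 120 N. Pads are 22 mm wide; open, the fingers measure 114 mm over their backs; the gripper's body (76 mm by 85 mm) begins 54 mm behind the grasp point. The pads swing forward as they close: fully open they stand 13 mm farther back than shut.
Start: joints at [-1.313, 0.264, 1.604, -0, 1.274, -0.037], TCP at [0.196, -0.646, 0.245] pointing down, gripper open.
Joint ranges: [-2.63, 2.63], [-0.94, 2.18], [0.31, 2.57], [-1.31, 4.45], [0, 2.66], [-2.55, 2.55]. Speed limits (rad/s): [2.57, 2.57, 3.14, 3.14, 3.14, 3.14].

### API

Orientations are given as a rotation vector (axis times angle).
In Python, from workcell import bot gives the robot as it stands.
- The arm moves only by the shell command python3 -m creep 'ROWS' [FORCE]. ROWS is JSON, a list of rows, each an object with "grip": the finger opening in cm, from 0 to 8.54; "dp": the shift along the tool's x, y, z in cm, a list of three; "rotation": the turn, a rotation vector about the tool's x, y, z in rad, a list of three. A call has 1 to 5 rows; each row is the pose to reach, as a shift and turn from the pose commanded when the call began, along the tool's axes at that moment; what a row does not reach only later rows make up. A row lasts 1/12 s, in which the tool goes at most 41.7 mm and 7.16 degrees, less where a joint would pass 70% of its speed; a pose out of reach is approached as far as the arm can. A call with a gripper value outside its range is refused whole. The fingers move at their own pace and stop on an object; FORCE is the grip in N (left out, the last holds). Time passes only in rows, so rows that repeat a pose let the fingers close. It gives the time, the measured TCP pose, the force and the opening at its end, in the units of the state.
- bot.read_state(): the state, without advancing time (a new reading comes with each control period).
- bot.read_camera(name): name is "side" or "top"; returns (picture, depth): 400x640x3 uint8, red, green, blue; 400x640 float32, m along the optical axis (not along the pixel's ray), 0 where there is no reading.
- bot.get_calibration(name): a dict with "fx", "fy", "cx", "cy" (pixels), "rvec" (rotation vector, rad) and "tvec" (3), from world to camera coordinates, as OpenCV has them. Camera axes: x right, y down, z forward; pixel columns grow to the right and rows downward; lengths in m; the calibration is good to about 2 mm. A picture is of the moment at which its call begins. get_calibration takes no time and is no camera call.
- bot.finish_job(): hands the job in, once; it reports no verdict.
The state is a dict: "time": time; "q": joint angles; "joint_vel": joint speeds; "joint_torque": joint torques, N m; "tool_pos": TCP position; "tcp_rot": TCP orientation; "wrist_force": force on the tool from outside, world axes, zero at the start; "torque": the same for the moment, N m; "width": opening from 0.0 (shut) to 1.0 (fully open).
Only numpy, scipy, OpenCV 4.12 (cv2) and the standard library are available. Lean on these libraries where they do the work, as an engineer would, in place of code of your own. Each camera call takes 0.05 s, during which the arm holds its last target.

### The job

Two of the square-topped modules in the white I/O rack were left standing half out of their bays. Press each of them straight down until it is fully home, level with the square module that is already seated. The round-topped plug is parked in its raised position on purpose: leave it as it is.

Things in the scene. Friction and masses are not known exactly. Their poses are not given: they have to be found in the camera images.
- rack: White rack fixed to the table, 100 (its x) by 290 (its y) by 45 mm high; thin foot rail 14 mm longer at both ends. Origin: centre of its underside, on the table; z up. Four bays at y = -99, -33, 33, 99 mm, x = 0, hold in any order module_a, module_b, a like module already seated (it does not move) and the round plug. They can only slide vertically; 18 mm is clear between neighbours.
- module_a_top (a point): Centre of the flat top of a half-plugged grey module, 60 (rack x) by 48 by 30 mm high; below it a bare steel skirt shows. Its top starts 88 to 93 mm above the table; home is a hard stop at 75 mm, housing resting on the rack. It slides with about 5 N of steady friction, no spring or click, and stays where left: 5 N alone does not mean home, press to about 12 to 20 N.
- module_b_top (a point): Centre of the flat top of the other half-plugged grey module, in every way like module_a: top 88 to 93 mm above the table at the start, 75 mm when fully home. Press near the centre with closed fingers.
- plug_top (a point): Centre of the top of the round grey plug, 48 mm in diameter, 30 mm high above a thinner steel skirt; parked raised, its top 89 to 93 mm above the table. It slides down as easily as the modules and is to be left raised.

How it is judged:
By the outcome, as a careful person would: the job done as asked, in the order asked, and still so for the second after the job is handed in, with the robot touching nothing.
It also fails if it takes over 32 s, if anything falls off the work surface, if the arm or the gripper's body presses on something with over 40 N, if the wrist force passes 120 N, or if a joint passes its speed limit or range.

## Working session

There is one attempt and no reset: what is moved stays moved. The work goes in short steps, Python scripts to look and compute and a shell command to move; the robot and the scene stay as the last step left them, time stands still between calls to the robot, and variables do not carry over. Pictures are saved under pics/ and viewed, and the job is handed in when it is done.

```bash
mkdir -p pics; python3 - <<'E'
from workcell import bot
import cv2,numpy as np
s=bot.read_state();print({k:np.round(v,3) for k,v in s.items()})
for n in("top","side"):
    p,d=bot.read_camera(n);np.savez(f"pics/{n}0.npz",p=p,d=d);cv2.imwrite(f"pics/{n}0.png",p[...,::-1]);print(n,bot.get_calibration(n))
E
```

```text
{'time': np.float64(0.0), 'q': array([-1.313,  0.265,  1.605,  0.   ,  1.274, -0.037]), 'joint_vel': array([-0.002,  0.   , -0.001, -0.001,  0.   , -0.002]), 'joint_torque': array([-0.0000e+00, -5.1511e+01, -3.6731e+01,  0.0000e+00,  1.3000e-02,
       -0.0000e+00]), 'tool_pos': array([ 0.196, -0.645,  0.244]), 'tcp_rot': array([ 2.064,  0.309, -2.064]), 'wrist_force': array([-0.506,  0.383,  0.01 ]), 'torque': array([0.006, 0.039, 0.013]), 'width': np.float64(0.996)}
top {'fx': 477.843521384082, 'fy': 477.843521384082, 'cx': 324.6684422653796, 'cy': 202.2289685061527, 'rvec': array([ 2.2373304 , -2.18093773,  0.08862821]), 'tvec': array([0.01000978, 0.57946999, 0.91928437])}
side {'fx': 500.1290694614129, 'fy': 500.1290694614129, 'cx': 309.39278659014235, 'cy': 203.63596698913955, 'rvec': array([ 2.17630252, -0.66195442,  0.28963106]), 'tvec': array([-0.47724396,  0.30892   ,  0.50771365])}
```

View pics/top0.png

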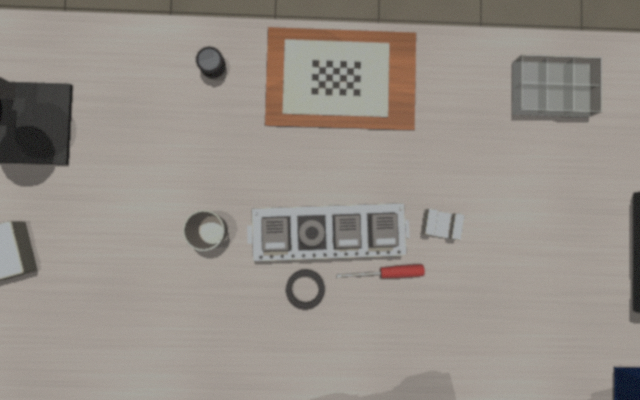

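View pics/side0.png

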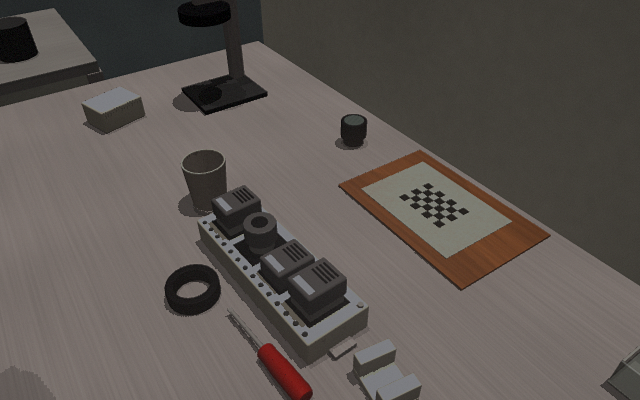

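The top view shows the rack with squares near px (275,233), (347,230) and (385,229), and the round plug at (312,233). In the side view the square at (285,262) looks low. I'll check this against depth.

```bash
cat > h.py <<'E'
import numpy as np,cv2
from workcell import bot
def cloud(n,d):
    c=bot.get_calibration(n);R=cv2.Rodrigues(np.array(c['rvec']))[0];t=np.array(c['tvec'])
    v,u=np.mgrid[:400,:640]
    P=np.stack([(u-c['cx'])/c['fx']*d,(v-c['cy'])/c['fy']*d,d],-1)
    W=(P-t)@R; W[d<=0]=np.nan
    return W
E
python3 - <<'E'
from h import *
for n in("top","side"):
    f=np.load(f"pics/{n}0.npz");W=cloud(n,f['d'])
    if n=="top":
        for (u,v) in[(275,233),(312,233),(347,230),(385,229)]:
            w=W[v-22:v+23,u-18:u+19].reshape(-1,3);m=(w[:,2]>.06)&(w[:,2]<.12);q=w[m]
            print((u,v),m.sum(),np.median(q,0).round(4),q.min(0).round(3),q.max(0).round(3),((q.min(0)+q.max(0))/2).round(4))
        w=W[195:270,240:415].reshape(-1,3);q=w[(w[:,2]>.035)&(w[:,2]<.055)]
        r=cv2.minAreaRect((q[:,:2]*1000).astype(np.float32));print("rack",r,np.median(q[:,2]))
        print("table z",np.nanmedian(W[300:350,200:500,2]))
    else:
        for (u,v) in[(236,200),(260,222),(287,255),(317,278)]:
            print(u,v,W[v-2:v+3,u-2:u+3].reshape(-1,3).mean(0).round(4))
        w=W.reshape(-1,3);w=w[(abs(w[:,0]-.52)<.4)]
        q=w[(w[:,2]>.066)&(w[:,2]<.1)]
        print(len(q))
for n in("side",):
    im=cv2.imread("pics/side0.png")[170:370,180:400];cv2.imwrite("pics/sidecrop.png",cv2.resize(im,None,fx=3.0,fy=3.0,interpolation=2)[:600])
E
```

```text
(275, 233) 916 [0.5162 0.1147 0.0904] [0.485 0.09  0.062] [0.547 0.14  0.096] [0.516  0.1152 0.0788]
(312, 233) 545 [0.5199 0.0497 0.0906] [0.498 0.027 0.086] [0.543 0.073 0.096] [0.5203 0.05   0.0909]
(347, 230) 860 [ 0.5243 -0.0158  0.075 ] [ 0.493 -0.04   0.064] [0.554 0.009 0.079] [ 0.5236 -0.0157  0.0719]
(385, 229) 928 [ 0.5277 -0.0805  0.0913] [ 0.497 -0.107  0.063] [ 0.559 -0.057  0.096] [ 0.5281 -0.0817  0.0794]
rack ((521.90478515625, 16.624420166015625), (100.19499206542969, 290.41259765625), 3.484323501586914) 0.04518873504222391
table z 0.00027266417448570707
236 200 [0.5173 0.1121 0.0897]
260 222 [0.5226 0.0485 0.0901]
287 255 [ 0.5276 -0.0144  0.0744]
317 278 [ 0.5297 -0.0833  0.0906]
7304
```

View pics/sidecrop.png

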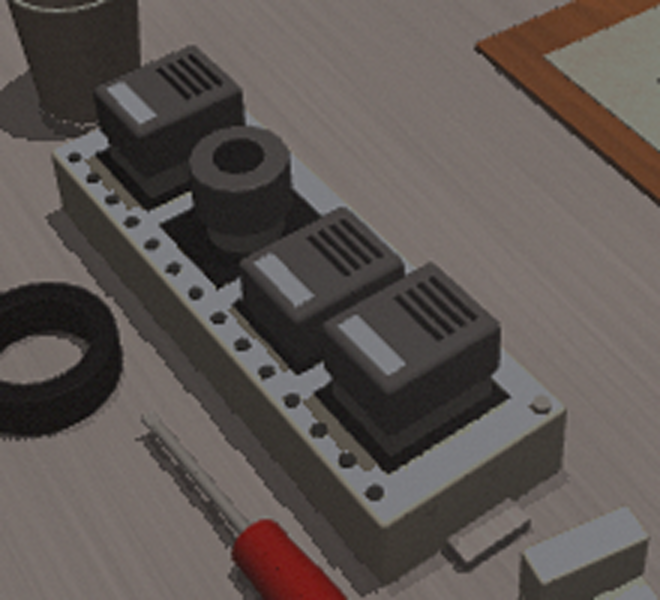

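```bash
cat >> h.py <<'E'
def plan(target):
    s=bot.read_state();R=cv2.Rodrigues(np.array(s['tcp_rot']))[0]
    print("t",round(float(s['time']),2),"pos",np.round(s['tool_pos'],4),"F",np.round(s['wrist_force'],1),"w",round(float(s['width']),3))
    print("R",R.round(3).tolist(),"q",np.round(s['q'],2)); print("dp cm",(R.T@(np.array(target)-s['tool_pos'])*100).round(2))
E
python3 -c "
from h import *
plan([.528,-.082,.16])"
```

```text
t 0.1 pos [ 0.1959 -0.6453  0.2441] F [-0.4 -0.3 -0.8] w 0.999
R [[-0.001, 0.291, -0.957], [0.002, -0.957, -0.291], [-1.0, -0.002, -0.0]] q [-1.31  0.26  1.61 -0.    1.27 -0.04]
dp cm [  8.5  -44.23 -48.14]
```

```bash
python3 -m creep '[{"grip":0,"dp":[0,-2.6,-2.9],"rotation":[0,0,0]},{"grip":0,"dp":[0,-5.2,-5.8],"rotation":[0,0,0]},{"grip":0,"dp":[0,-7.8,-8.7],"rotation":[0,0,0]},{"grip":0,"dp":[0,-10.4,-11.6],"rotation":[0,0,0]},{"grip":0,"dp":[0,-13,-14.5],"rotation":[0,0,0]}]' 60
python3 -m creep '[{"grip":0,"dp":[0,-2.6,-2.9],"rotation":[0,0,0]},{"grip":0,"dp":[0,-5.2,-5.8],"rotation":[0,0,0]},{"grip":0,"dp":[0,-7.8,-8.7],"rotation":[0,0,0]},{"grip":0,"dp":[0,-10.4,-11.6],"rotation":[0,0,0]},{"grip":0,"dp":[0,-13,-14.5],"rotation":[0,0,0]}]'
python3 -m creep '[{"grip":0,"dp":[0,-2.6,-2.9],"rotation":[0.08,0,0]},{"grip":0,"dp":[0,-5.2,-5.8],"rotation":[0.16,0,0]},{"grip":0,"dp":[0,-7.8,-8.7],"rotation":[0.234,0,0]},{"grip":0,"dp":[0,-10.4,-11.6],"rotation":[0.234,0,0]},{"grip":0,"dp":[0,-13,-14.5],"rotation":[0.234,0,0]}]'
python3 -c "
from h import *
plan([.528,-.082,.13])"
```

```text
time: 0.52
tool_pos: [0.2974, -0.4775, 0.2446]
tcp_rot: [2.064, 0.307, -2.064]
wrist_force: [0.8, -0.3, -0.7]
width: 0.3
time: 0.93
tool_pos: [0.3984, -0.3109, 0.2449]
tcp_rot: [2.063, 0.306, -2.064]
wrist_force: [0.6, 0.7, 0.7]
width: -0.002
time: 1.35
tool_pos: [0.4993, -0.1444, 0.245]
tcp_rot: [2.19, 0.066, -2.191]
wrist_force: [0.8, -1.8, -0.1]
width: -0.003
t 1.35 pos [ 0.4993 -0.1444  0.245 ] F [ 0.8 -1.8 -0.1] w -0.003
R [[-0.0, 0.061, -0.998], [0.0, -0.998, -0.061], [-1.0, -0.0, 0.0]] q [-0.33 -0.03  1.93 -0.    1.24  1.18]
dp cm [11.5  -6.05 -3.24]
```

```bash
python3 -m creep '[{"grip":0,"dp":[2,-3,-1.6],"rotation":[0,0,0]},{"grip":0,"dp":[4,-5.5,-2.7],"rotation":[0,0,0]},{"grip":0,"dp":[7,-5.5,-2.7],"rotation":[0,0,0]},{"grip":0,"dp":[10,-5.5,-2.7],"rotation":[0,0,0]},{"grip":0,"dp":[11,-5.5,-2.7],"rotation":[0,0,0]}]'
python3 -m creep '[{"grip":0,"dp":[0,0,0],"rotation":[0,0,0]},{"grip":0,"dp":[0,0,0],"rotation":[0,0,0]}]'
python3 - <<'E'
from h import *
plan([.528,-.082,.108])
p,d=bot.read_camera("side");cv2.imwrite("pics/side1.png",p[...,::-1])
E
```

```text
time: 1.77
tool_pos: [0.5192, -0.0881, 0.1303]
tcp_rot: [2.182, 0.071, -2.199]
wrist_force: [-1.2, -0.1, -0.2]
width: -0.003
time: 1.93
tool_pos: [0.5223, -0.0899, 0.1352]
tcp_rot: [2.19, 0.066, -2.192]
wrist_force: [0.2, -0.1, -0.2]
width: -0.0
t 1.93 pos [ 0.5223 -0.0899  0.1352] F [ 0.2 -0.1 -0.2] w -0.0
R [[-0.001, 0.06, -0.998], [0.0, -0.998, -0.06], [-1.0, -0.0, 0.001]] q [-0.22  0.09  2.02  0.    1.03  1.29]
dp cm [ 2.72 -0.76 -0.62]
```

View pics/side1.png

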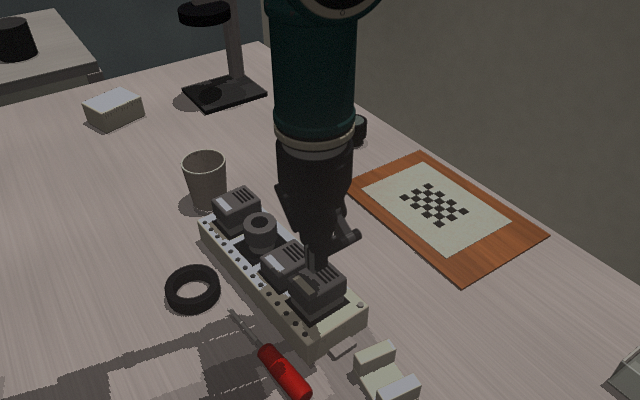

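The closed fingertips hang just above the near module, around px (312,270), and are clear of its neighbours. Next I'll centre over it and descend.

```bash
python3 -m creep '[{"grip":0,"dp":[0,-0.76,-0.6],"rotation":[0,0,0]},{"grip":0,"dp":[1,-0.76,-0.6],"rotation":[0,0,0]},{"grip":0,"dp":[2,-0.76,-0.6],"rotation":[0,0,0]},{"grip":0,"dp":[2.4,-0.76,-0.6],"rotation":[0,0,0]},{"grip":0,"dp":[2.4,-0.76,-0.6],"rotation":[0,0,0]}]'
python3 -c "
from h import *
plan([.528,-.082,.09])"
```

```text
time: 2.4
tool_pos: [0.5267, -0.0816, 0.1095]
tcp_rot: [2.187, 0.067, -2.194]
wrist_force: [-0.3, 0.1, 0.1]
width: -0.002
t 2.4 pos [ 0.5267 -0.0816  0.1095] F [-0.3  0.1  0.1] w -0.002
R [[-0.003, 0.061, -0.998], [0.001, -0.998, -0.061], [-1.0, -0.001, 0.003]] q [-0.2   0.13  2.04 -0.    0.98  1.31]
dp cm [ 1.95  0.05 -0.13]
```

```bash
python3 -m creep '[{"grip":0,"dp":[0.3,0,-0.1],"rotation":[0,0,0]},{"grip":0,"dp":[0.6,0,-0.1],"rotation":[0,0,0]},{"grip":0,"dp":[0.9,0,-0.1],"rotation":[0,0,0]},{"grip":0,"dp":[1.2,0,-0.1],"rotation":[0,0,0]},{"grip":0,"dp":[1.2,0,-0.1],"rotation":[0,0,0]}]'

```

```text
time: 2.82
tool_pos: [0.5294, -0.0818, 0.0991]
tcp_rot: [2.191, 0.066, -2.19]
wrist_force: [-0.2, -0.1, 0.6]
width: 0.001
```

```bash
python3 -m creep '[{"grip":0,"dp":[0.2,0,0],"rotation":[0,0,0]},{"grip":0,"dp":[0.2,0,0],"rotation":[0,0,0]}]'
python3 - <<'E'
from h import *
plan([.528,-.082,.089])
p,d=bot.read_camera("side");cv2.imwrite("pics/side2.png",cv2.resize(p[170:370,180:400,::-1],None,fx=3,fy=3,interpolation=2))
E
```

```text
time: 2.98
tool_pos: [0.5294, -0.0818, 0.0972]
tcp_rot: [2.191, 0.066, -2.19]
wrist_force: [0.4, 0.4, 1.6]
width: 0.004
t 2.98 pos [ 0.5294 -0.0818  0.0972] F [0.4 0.4 1.6] w 0.004
R [[0.0, 0.061, -0.998], [-0.0, -0.998, -0.061], [-1.0, 0.0, -0.0]] q [-0.2   0.14  2.04 -0.    0.96  1.31]
dp cm [0.82 0.01 0.14]
```

View pics/side2.png

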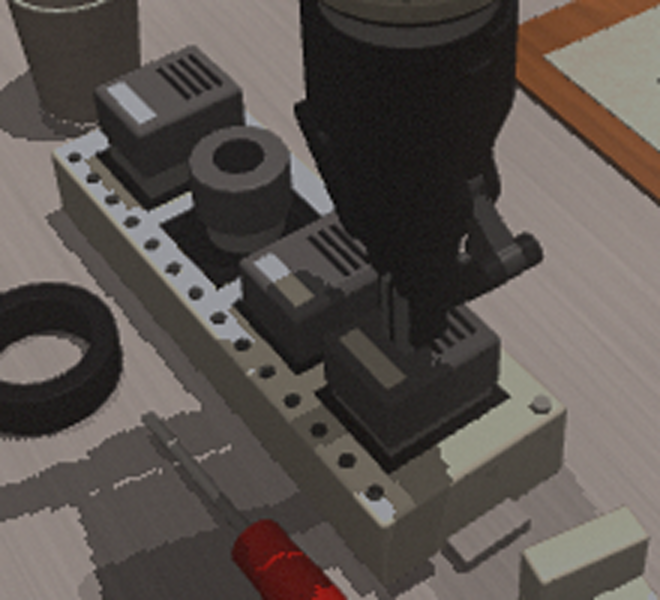

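Contact is made. The near module has already sunk: its skirt at crop px (400,430) is thinner. I'll continue in small steps, watching the force.

```bash
for i in 1; do python3 -m creep '[{"grip":0,"dp":[0.2,0,0],"rotation":[0,0,0]},{"grip":0,"dp":[0.4,0,0],"rotation":[0,0,0]},{"grip":0,"dp":[0.5,0,0],"rotation":[0,0,0]}]'; done
python3 -m creep '[{"grip":0,"dp":[0.1,0,0],"rotation":[0,0,0]},{"grip":0,"dp":[0.2,0,0],"rotation":[0,0,0]}]'
```

```text
time: 3.28
tool_pos: [0.5294, -0.0819, 0.0923]
tcp_rot: [2.191, 0.066, -2.19]
wrist_force: [0.3, 0.2, 3.6]
width: -0.005
time: 3.45
tool_pos: [0.5294, -0.0818, 0.0903]
tcp_rot: [2.191, 0.066, -2.19]
wrist_force: [-0.8, -0.2, 3.8]
width: 0.002
```

```bash
python3 -m creep '[{"grip":0,"dp":[0.1,0,0],"rotation":[0,0,0]},{"grip":0,"dp":[0.1,0,0],"rotation":[0,0,0]}]';python3 -m creep '[{"grip":0,"dp":[0.1,0,0],"rotation":[0,0,0]},{"grip":0,"dp":[0.1,0,0],"rotation":[0,0,0]}]'
```

```text
time: 3.62
tool_pos: [0.5294, -0.0818, 0.0891]
tcp_rot: [2.191, 0.066, -2.19]
wrist_force: [1.0, -0.6, 1.7]
width: -0.001
time: 3.78
tool_pos: [0.5294, -0.0819, 0.089]
tcp_rot: [2.191, 0.067, -2.19]
wrist_force: [-2.0, -1.2, 8.1]
width: -0.004
```

Stopping near TCP z 0.089 and the force is rising, which is the hard stop. I'll press further.

```bash
python3 -m creep '[{"grip":0,"dp":[0.05,0,0],"rotation":[0,0,0]},{"grip":0,"dp":[0.05,0,0],"rotation":[0,0,0]}]';python3 -m creep '[{"grip":0,"dp":[0.05,0,0],"rotation":[0,0,0]},{"grip":0,"dp":[0.05,0,0],"rotation":[0,0,0]}]'
```

```text
time: 3.95
tool_pos: [0.5294, -0.0818, 0.089]
tcp_rot: [2.191, 0.067, -2.19]
wrist_force: [-2.3, 0.4, 11.0]
width: 0.002
time: 4.12
tool_pos: [0.5295, -0.0819, 0.089]
tcp_rot: [2.191, 0.066, -2.19]
wrist_force: [-4.4, -0.6, 13.5]
width: 0.001
```

```bash
python3 -m creep '[{"grip":0,"dp":[0.05,0,0],"rotation":[0,0,0]},{"grip":0,"dp":[0.05,0,0],"rotation":[0,0,0]}]'; python3 -m creep '[{"grip":0,"dp":[-2,0,0],"rotation":[0,0,0]},{"grip":0,"dp":[-4,0,0],"rotation":[0,0,0]},{"grip":0,"dp":[-7,0,0],"rotation":[0,0,0]},{"grip":0,"dp":[-7,0,0],"rotation":[0,0,0]}]'
python3 -c "
from h import *
plan([.5165,.115,.16])"
```

```text
time: 4.28
tool_pos: [0.5295, -0.0819, 0.0889]
tcp_rot: [2.191, 0.067, -2.19]
wrist_force: [-5.2, -0.3, 15.2]
width: 0.0
time: 4.62
tool_pos: [0.5323, -0.0823, 0.1619]
tcp_rot: [2.198, 0.065, -2.181]
wrist_force: [1.1, -0.8, 0.3]
width: -0.001
t 4.62 pos [ 0.5323 -0.0823  0.1619] F [ 1.1 -0.8  0.3] w -0.001
R [[0.008, 0.061, -0.998], [-0.001, -0.998, -0.061], [-1.0, 0.002, -0.008]] q [-0.2   0.07  1.99  0.    1.07  1.31]
dp cm [  0.15 -19.78   0.38]
```

```bash
python3 -m creep '[{"grip":0,"dp":[0,-4,0.1],"rotation":[0,0,0]},{"grip":0,"dp":[0,-8,0.1],"rotation":[0,0,0]},{"grip":0,"dp":[0,-12,0.1],"rotation":[0,0,0]},{"grip":0,"dp":[0,-16,0.1],"rotation":[0,0,0]},{"grip":0,"dp":[0,-19.7,0.1],"rotation":[0,0,0]}]'; python3 -m creep '[{"grip":0,"dp":[0,0,0],"rotation":[0,0,0]},{"grip":0,"dp":[0,0,0],"rotation":[0,0,0]}]'
python3 - <<'E'
from h import *
plan([.5165,.115,.11])
p,d=bot.read_camera("top");W=cloud("top",d)
for (u,v) in[(275,233),(312,233),(347,230),(385,229)]:
    w=W[v-22:v+23,u-18:u+19].reshape(-1,3);q=w[(w[:,2]>.06)&(w[:,2]<.12)];print(len(q),np.median(q,0).round(4) if len(q) else 0)
E
```

```text
time: 5.03
tool_pos: [0.5151, 0.1166, 0.1559]
tcp_rot: [2.19, 0.066, -2.192]
wrist_force: [0.1, 0.1, -0.2]
width: 0.006
time: 5.2
tool_pos: [0.5152, 0.1166, 0.1559]
tcp_rot: [2.187, 0.071, -2.19]
wrist_force: [0.7, 0.6, 0.3]
width: -0.0
t 5.2 pos [0.5152 0.1166 0.1559] F [0.7 0.6 0.3] w -0.0
R [[-0.002, 0.065, -0.998], [-0.0, -0.998, -0.065], [-1.0, 0.0, 0.002]] q [ 0.18  0.06  2.01 -0.    1.07  1.68]
dp cm [ 4.59  0.17 -0.12]
0 0
245 [0.5217 0.0391 0.0908]
861 [ 0.5242 -0.0158  0.0751]
879 [ 0.5278 -0.081   0.0752]
```

First module reads 75.2 mm against 75.1 mm for the reference. The plug is still at 90.8 mm. Now the second.

```bash
python3 -m creep '[{"grip":0,"dp":[1.5,0.15,-0.1],"rotation":[0,0,0]},{"grip":0,"dp":[3,0.15,-0.1],"rotation":[0,0,0]},{"grip":0,"dp":[4.4,0.15,-0.1],"rotation":[0,0,0]},{"grip":0,"dp":[4.4,0.15,-0.1],"rotation":[0,0,0]}]'; python3 -m creep '[{"grip":0,"dp":[0.4,0,0],"rotation":[0,0,0]},{"grip":0,"dp":[0.8,0,0],"rotation":[0,0,0]},{"grip":0,"dp":[1.2,0,0],"rotation":[0,0,0]},{"grip":0,"dp":[1.2,0,0],"rotation":[0,0,0]}]'
python3 -c "
from h import *
plan([.5165,.115,.089])"
```

```text
time: 5.58
tool_pos: [0.5147, 0.1113, 0.1093]
tcp_rot: [2.184, 0.063, -2.198]
wrist_force: [-0.6, 0.0, -1.0]
width: -0.002
time: 5.92
tool_pos: [0.5179, 0.1129, 0.101]
tcp_rot: [2.192, 0.066, -2.19]
wrist_force: [1.5, 1.0, -0.2]
width: 0.003
t 5.92 pos [0.5179 0.1129 0.101 ] F [ 1.5  1.  -0.2] w 0.003
R [[0.001, 0.06, -0.998], [-0.0, -0.998, -0.06], [-1.0, 0.0, -0.001]] q [ 0.17  0.13  2.05 -0.    0.96  1.68]
dp cm [ 1.2  -0.21  0.12]
```

```bash
python3 -m creep '[{"grip":0,"dp":[0.3,0,0],"rotation":[0,0,0]},{"grip":0,"dp":[0.6,0,0],"rotation":[0,0,0]},{"grip":0,"dp":[0.9,0,0],"rotation":[0,0,0]},{"grip":0,"dp":[0.9,0,0],"rotation":[0,0,0]}]'; python3 -m creep '[{"grip":0,"dp":[0.15,0,0],"rotation":[0,0,0]},{"grip":0,"dp":[0.15,0,0],"rotation":[0,0,0]}]'
```

```text
time: 6.25
tool_pos: [0.5178, 0.1134, 0.0917]
tcp_rot: [2.192, 0.067, -2.189]
wrist_force: [0.4, -0.4, 1.9]
width: -0.002
time: 6.42
tool_pos: [0.5177, 0.1135, 0.0903]
tcp_rot: [2.191, 0.067, -2.19]
wrist_force: [0.5, -1.0, 2.3]
width: 0.002
```

```bash
python3 -m creep '[{"grip":0,"dp":[0.15,0,0],"rotation":[0,0,0]},{"grip":0,"dp":[0.15,0,0],"rotation":[0,0,0]}]'; python3 -m creep '[{"grip":0,"dp":[0.1,0,0],"rotation":[0,0,0]},{"grip":0,"dp":[0.1,0,0],"rotation":[0,0,0]}]'
```

```text
time: 6.58
tool_pos: [0.5177, 0.1135, 0.089]
tcp_rot: [2.192, 0.067, -2.19]
wrist_force: [1.6, -1.2, 5.3]
width: -0.002
time: 6.75
tool_pos: [0.5178, 0.1135, 0.089]
tcp_rot: [2.191, 0.067, -2.19]
wrist_force: [-2.4, -1.8, 10.4]
width: 0.003
```

```bash
python3 -m creep '[{"grip":0,"dp":[0.1,0,0],"rotation":[0,0,0]},{"grip":0,"dp":[0.1,0,0],"rotation":[0,0,0]}]'; python3 -m creep '[{"grip":0,"dp":[0.03,0,0],"rotation":[0,0,0]},{"grip":0,"dp":[0.03,0,0],"rotation":[0,0,0]}]'
```

```text
time: 6.92
tool_pos: [0.5178, 0.1135, 0.0889]
tcp_rot: [2.191, 0.067, -2.19]
wrist_force: [-5.3, -2.7, 15.9]
width: -0.001
time: 7.08
tool_pos: [0.5178, 0.1135, 0.0889]
tcp_rot: [2.191, 0.067, -2.19]
wrist_force: [-5.3, -2.5, 18.6]
width: -0.002
```

Home. I'll lift off, then move clear of the top camera's view.

```bash
python3 -m creep '[{"grip":0,"dp":[-2,0,0],"rotation":[0,0,0]},{"grip":0,"dp":[-5,0,0],"rotation":[0,0,0]},{"grip":0,"dp":[-9,0,0],"rotation":[0,0,0]},{"grip":0,"dp":[-13,0,0],"rotation":[0,0,0]},{"grip":0,"dp":[-15,0,0],"rotation":[0,0,0]}]'; python3 -m creep '[{"grip":0,"dp":[0,-4,0],"rotation":[0,0,0]},{"grip":0,"dp":[0,-8,0],"rotation":[0,0,0]},{"grip":0,"dp":[0,-12,0],"rotation":[0,0,0]},{"grip":0,"dp":[0,-16,0],"rotation":[0,0,0]},{"grip":0,"dp":[0,-20,0],"rotation":[0,0,0]}]'; python3 -m creep '[{"grip":0,"dp":[0,0,0],"rotation":[0,0,0]},{"grip":0,"dp":[0,0,0],"rotation":[0,0,0]}]'
python3 - <<'E'
from h import *
for n in("top","side"):
  p,d=bot.read_camera(n);W=cloud(n,d);cv2.imwrite(f"pics/{n}3.png",p[...,::-1])
  for (u,v) in[(275,233),(312,233),(347,230),(385,229)] if n=="top" else []:
    w=W[v-22:v+23,u-18:u+19].reshape(-1,3);q=w[(w[:,2]>.06)&(w[:,2]<.12)];print(len(q),np.median(q,0).round(4) if len(q) else 0)
E
```

```text
time: 7.5
tool_pos: [0.5187, 0.1142, 0.2409]
tcp_rot: [2.197, 0.069, -2.186]
wrist_force: [1.1, 0.5, 1.1]
width: -0.002
time: 7.92
tool_pos: [0.5039, 0.3149, 0.2356]
tcp_rot: [2.189, 0.066, -2.193]
wrist_force: [0.5, -0.3, -0.1]
width: -0.002
time: 8.08
tool_pos: [0.5038, 0.3151, 0.2352]
tcp_rot: [2.186, 0.071, -2.191]
wrist_force: [0.1, -0.2, 0.1]
width: 0.01
875 [0.516  0.1151 0.075 ]
548 [0.5198 0.0497 0.0907]
858 [ 0.5243 -0.0156  0.075 ]
874 [ 0.5278 -0.0811  0.075 ]
```

View pics/side3.png

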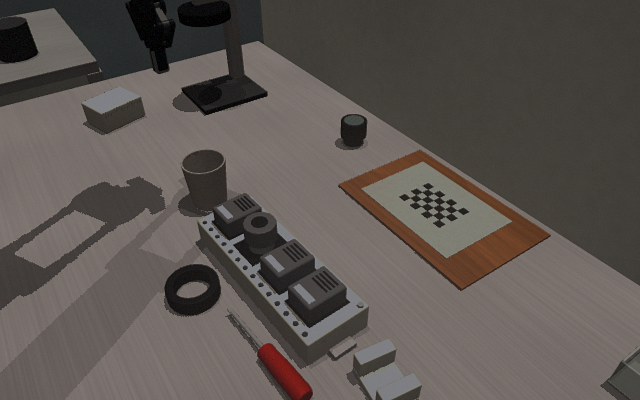

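All three square modules are level, at px (236,212), (287,263) and (318,290). The plug at (260,228) is still raised, and the arm is clear.

```bash
python3 -c "
from workcell import bot
print(bot.finish_job())"
```

```text
the job is handed in; nothing more can be done
None
```

I pressed both half-out modules, in the two end bays, straight down with closed fingers to their hard stops. The arm was then backed off clear and the job handed in at about 8.2 s of the 32 s allowed.

- **Presses:** the fingers stopped moving at the home height, with vertical force rising to about 15 N on the first module and 19 N on the second.
- **Heights after the presses:** the top camera's depth puts both pressed modules at 75.0 mm, level with the seated one, also 75.0 mm.
- **Round plug:** it reads 90.7 mm against 90.6 mm at the start, so it did not move.
- **Disagreement:** while the modules were sliding, the wrist force read only about 2 to 4 N, less than the stated 5 N of friction. I therefore judged each module home by the hard stop and the camera heights, not by the sliding force. No check failed.

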